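Line up tube offcuts by length on the stock board

TASK

Line up the four loose tube offcuts on the wooden stock board in order of length, each standing upright inside its own white disc: the shortest in the disc next to the orange end block, and on up to the longest at the other end of the row. Leave the oil bottle standing.

Things in the scene. Friction and masses are not known exactly. Their poses are not given: they have to be found in the camera images.
- copper_tube: Copper round tube offcut, 50 mm tall (the shortest), 40 mm outside diameter, wall 3.5 mm. Stands upright; origin at the centre of its underside, z up through the tube. Open at both ends. Mass 0.1 to 0.3 kg.
- blue_tube: Blue-painted square tube offcut, 70 mm tall (second shortest), 34 x 34 mm outside, wall 3 mm. Stands upright; origin at the centre of its underside, z up through the tube. Open at both ends. Mass 0.1 to 0.3 kg. x and y are square to its faces.
- green_tube: Green-painted round tube offcut, 90 mm tall (second longest), 40 mm outside diameter, wall 3.5 mm. Stands upright; origin at the centre of its underside, z up through the tube. Open at both ends. Mass 0.1 to 0.3 kg.
- silver_tube: Bare aluminium round tube offcut, 110 mm tall (the longest), 40 mm outside diameter, wall 3.5 mm. Stands upright; origin at the centre of its underside, z up through the tube. Open at both ends. Mass 0.1 to 0.3 kg.
- disc_1: White disc painted on the stock board, 66 mm diameter, first of four in the row counted from the +y (left) end. Origin at its centre on the board's top face, 18 mm above the table, where a tube's underside rests. z up, y along the row towards disc_1, x across it, away from the robot. Fixed board, 100 mm across the row, 460 mm long; discs about 85 mm apart.
- disc_2: White disc painted on the stock board, 66 mm diameter, second of four in the row counted from the +y (left) end. Origin at its centre on the board's top face, 18 mm above the table, where a tube's underside rests. z up, y along the row towards disc_1, x across it, away from the robot. Fixed board, 100 mm across the row, 460 mm long; discs about 85 mm apart.
- disc_3: White disc painted on the stock board, 66 mm diameter, third of four in the row counted from the +y (left) end. Origin at its centre on the board's top face, 18 mm above the table, where a tube's underside rests. z up, y along the row towards disc_1, x across it, away from the robot. Fixed board, 100 mm across the row, 460 mm long; discs about 85 mm apart.
- disc_4: White disc painted on the stock board, 66 mm diameter, fourth of four in the row counted from the +y (left) end. Origin at its centre on the board's top face, 18 mm above the table, where a tube's underside rests. z up, y along the row towards disc_1, x across it, away from the robot. Fixed board, 100 mm across the row, 460 mm long; discs about 85 mm apart.
- orange_end: Orange end block fixed on the board at one end of the row, 70 across the row x 30 along it x 30 mm high; origin at the centre of its underside, on the board's top face. It may be at either end of the row; a grey block of the same size is at the other end. It marks the end for the shortest tube.
- oil_bottle: Amber oil bottle with black cap, loose, 38 mm diameter, 115 mm tall, standing among the tubes; origin at the centre of its underside. To be left standing. Other small loose parts (a nut, a collar, 16 mm high or less) lie among the tubes too.

How it is judged (in metres and radians):
At the end, for the whole second after the job is handed in: From the disc by the orange block onward stand the copper, blue, green and silver tubes, in that order: each centre within 13 mm of its disc's centre, underside within 6 mm of the board's top, upright within 0.1 rad, released and at rest (angle between each of copper_tube, blue_tube, green_tube, silver_tube's own z axis and vertical below 0.1 rad and linear speed of each of copper_tube, blue_tube, green_tube, silver_tube below 0.02 m/s and ((y of orange_end in the frame of disc_2 above 0 m and horizontal distance between copper_tube and disc_1 below 0.013 m and z of copper_tube in the frame of disc_1 between -0.006 and 0.006 m and horizontal distance between blue_tube and disc_2 below 0.013 m and z of blue_tube in the frame of disc_2 between -0.006 and 0.006 m and horizontal distance between green_tube and disc_3 below 0.013 m and z of green_tube in the frame of disc_3 between -0.006 and 0.006 m and horizontal distance between silver_tube and disc_4 below 0.013 m and z of silver_tube in the frame of disc_4 between -0.006 and 0.006 m) or (y of orange_end in the frame of disc_2 below 0 m and horizontal distance between copper_tube and disc_4 below 0.013 m and z of copper_tube in the frame of disc_4 between -0.006 and 0.006 m and horizontal distance between blue_tube and disc_3 below 0.013 m and z of blue_tube in the frame of disc_3 between -0.006 and 0.006 m and horizontal distance between green_tube and disc_2 below 0.013 m and z of green_tube in the frame of disc_2 between -0.006 and 0.006 m and horizontal distance between silver_tube and disc_1 below 0.013 m and z of silver_tube in the frame of disc_1 between -0.006 and 0.006 m))); the robot touches nothing.
It fails at once if the oil bottle is knocked over (angle between oil_bottle's own z axis and vertical above 0.6 rad).
It also fails if it takes over 115 s, if anything falls off the work surface, if the arm or the gripper's body presses on something with over 40 N, if the wrist force passes 120 N, or if a joint passes its speed limit or range.

ROBOT

A 6-joint arm with a two-finger parallel gripper is mounted at the origin on the work surface. World frame = base frame: x ahead of the robot, y to its left, z up, the work surface at z = 0. Lengths are in m, angles in degrees, forces in N, time in s.
With the tool pointing down it reaches from about 0.35 to 0.875 m from the base axis. Payload 4.2 kg.
Tool frame: the origin (TCP) lies midway between the tips of the shut fingers; the grasp point (between the pads) lies 19 mm behind it (r.pinch_z is the distance from the TCP to the grasp point, in m); z points along the fingers, y is the line along which they close (so a half turn about z gives the same grasp; the last joint's range is limited). The gripper opens to 87 mm and grips with 3 to 60 N. Pads are 19 mm wide; open, the fingers measure 117 mm over their backs; the gripper's body (75 mm by 190 mm) begins 51 mm behind the grasp point.
Start: joints at [89.989, 22.042, 0.453, 0, -68.411, -14.817], TCP at [0.16, 0.604, 0.223] pointing down, gripper open.
Joint ranges: [-179.83, 179.83], [-69.29, 118.12], [-61.27, 80.66], [-181.25, 117.63], [-171.15, -9.14], [-177.46, 177.46]. Speed limits (degrees/s): [159.86, 159.86, 180, 180, 180, 180].

INTERFACE

Orientations are given as a 3x3 rotation matrix whose columns are the frame's x, y, z axes.
In Python, from station import r, imaging, models gives the robot as it stands. The module is installed in compiled form; this text tells all that it offers.
- The arm moves only by the tool apply_moves, never from a script. Its argument "moves" is a list of rows, each a list of 2 entries, a list of its own where there are three numbers: the shift along the tool's x, y, z in m, then the turn about the tool's z in degrees. A call has 1 to 5 rows; each row shifts and turns the commanded pose from where the row before left it, along the tool's axes as they then stand; what a row does not reach is not made up. A row lasts 1/12 s, in which the tool goes at most 41.7 mm and 7.16 degrees, less where a joint would pass 70% of its speed; a pose out of reach is approached as far as the arm can. A call is refused whole if a number of a shift passes 0.0417 or a number of a turn 7.16, either way. A call with a gripper value outside its range is refused whole. "hand" is the finger opening in m, from 0 to 0.087, set as the call begins (left out, the last holds). The fingers move at their own pace and stop on an object; the grip force is fixed at half the most. Time passes only in rows, so rows that do not move let the fingers close. It gives the time, the measured TCP pose, the force, the opening and the grip force at its end, in the units of the state.
- r.sense(): the state, without advancing time (a new reading comes with each control period).
- imaging.capture(name): name is "scene" or "side" or "wrist"; returns a dict with "frame" (384x512x3 uint8, blue, green, red), "intrinsics" (3x3 intrinsics, pixels), "eye" and "orientation" of the camera in the world. Camera axes: x right, y down, z forward; pixel columns grow to the right and rows downward; lengths in m; the calibration is good to about 2 mm. A picture is of the moment at which its call begins. There is no depth.
- r.finish_job(): hands the job in; it is judged then, once.
Trained networks look in a picture, given as the dict that the camera call returned (one of the last four; its "shot" number tells which), for a name from the list of things; names that differ only in an ending like _2 or _b are one class to them, and where a whole thing is asked for, a point or a joint stands for the part that bears it (a point fixed in the world has none). Each returns a list of dicts, best first, with "confidence" (0 to 1); they miss things now and then, are a little off and sometimes report something else, mostly with a low value. They report only what shows in the picture. A call takes as long as a camera call.
- models.cut_out(picture, target): "region" (384x512 bool, what is visible of it) and "extent" ([left, top, width, height] as shares, 0 to 1, of the picture: columns of its width, rows of its height, round what is visible of it).
- models.place_of(picture, target): "at" ([column, row] as shares, 0 to 1, of the picture: columns of its width, rows of its height: a listed point, or the origin of a listed thing).
The state is a dict: "time_s": time; "joints": joint angles; "joint_velocities": joint speeds; "effort": joint torques, N m; "tcp_pos": TCP position; "ee_rot": TCP orientation; "wrist_force": force on the tool from outside, world axes, zero at the start; "moment": the same for the moment, N m; "gripper_width": opening from 0.0 (shut) to 1.0 (fully open); "gripper_force": force on a finger pad.
Only numpy, scipy, OpenCV 4.12 (cv2) and the standard library are available. Lean on these libraries where they do the work, as an engineer would, in place of code of your own. Each camera call takes 0.05 s, during which the arm holds its last target. There are 200 camera calls.

## Working session

There is one attempt and no reset: what is moved stays moved. The work goes in short steps, Python scripts to look and compute and a tool call to move; the robot and the scene stay as the last step left them, time stands still between calls to the robot, and variables do not carry over. Pictures are saved under pics/ and viewed, at most 14 in all, crops included, and the job is handed in when it is done.

Besides the shell and the picture viewer there is one more tool, called as name(argument=value, ...), one argument or row to a line, values as JSON. apply_moves: Moves the arm, as the interface text tells. Its arguments: {"type":"object","properties":{"moves":{"type":"array"},"hand":{"type":"number"}},"required":["moves"]}

```bash
mkdir -p pics
cat > h.py <<'E'
import numpy as np, cv2
from station import r, imaging, models
def ray(p,u,v):
    K=np.array(p["intrinsics"]);R=np.array(p["orientation"]);e=np.array(p["eye"])
    return e,R@np.linalg.inv(K)@np.array([u,v,1.])
def onz(p,at,z):
    e,d=ray(p,at[0]*512,at[1]*384)
    return (e+d*(z-e[2])/d[2])[:2]
def proj(p,X):
    K=np.array(p["intrinsics"]);R=np.array(p["orientation"]);e=np.array(p["eye"])
    c=K@(R.T@(np.array(X)-e));return c[:2]/c[2]
E
python3 - <<'E'
from h import *
print(r.sense())
ims=[]
for c in ("scene","side","wrist"):
    p=imaging.capture(c);ims.append(p["frame"]);print(c,np.round(p["eye"],3),np.round(p["orientation"],2).tolist())
    cv2.imwrite(f"pics/{c}0.png",p["frame"])
    if c=="wrist": continue
    for n,z in [("copper_tube",0),("blue_tube",0),("green_tube",0),("silver_tube",0),("oil_bottle",0),("disc_1",.018),("orange_end",.018)]:
        for d in models.place_of(p,n)[:5]: print(n,round(d["confidence"],2),np.round(np.array(d["at"])*[512,384]),np.round(onz(p,d["at"],z),3))
E
```

```text
{'time_s': 0.0, 'joints': array([ 8.99899203e+01,  2.20918169e+01,  3.80519813e-01, -2.81812882e-02,
       -6.84103166e+01, -1.48159244e+01]), 'joint_velocities': array([-0.06241345,  0.07861904,  0.10003981, -0.01959367, -0.10445434,
        0.01100303]), 'effort': array([ 1.53171575e-03, -3.90661955e+01,  1.87407500e+01,  4.21969727e+00,
        1.09793327e-02, -2.01165622e-04]), 'tcp_pos': array([0.15976602, 0.60362405, 0.22145562]), 'ee_rot': array([[ 9.66660926e-01, -2.56059456e-01, -4.57722362e-04],
       [-2.56059846e-01, -9.66658601e-01, -2.12243599e-03],
       [ 1.01008548e-04,  2.16888026e-03, -9.99997643e-01]]), 'wrist_force': array([0.45245157, 0.31018765, 0.0954878 ]), 'moment': array([ 0.0363421 , -0.02185116,  0.03826741]), 'gripper_force': 0.0, 'gripper_width': 1.002327110198214}
scene [1.424 0.112 0.748] [[-0.09, 0.61, -0.79], [1.0, 0.04, -0.09], [-0.02, -0.79, -0.61]]
copper_tube 0.91 [296. 181.] [0.444 0.111]
blue_tube 0.76 [226. 173.] [ 0.423 -0.085]
blue_tube 0.74 [247. 222.] [ 0.617 -0.005]
green_tube 0.56 [355. 175.] [0.408 0.267]
silver_tube 0.56 [161. 159.] [ 0.368 -0.284]
oil_bottle 0.57 [252. 172.] [ 0.413 -0.014]
disc_1 0.92 [214. 215.] [ 0.617 -0.084]
disc_1 0.88 [173. 210.] [ 0.607 -0.186]
disc_1 0.72 [283. 229.] [0.653 0.085]
disc_1 0.55 [251. 225.] [0.647 0.01 ]
orange_end 0.57 [152. 208.] [ 0.604 -0.24 ]
side [ 0.402 -0.681  0.722] [[0.98, -0.14, 0.12], [-0.18, -0.68, 0.72], [-0.02, -0.72, -0.69]]
copper_tube 0.67 [221. 191.] [0.444 0.103]
blue_tube 0.88 [221. 254.] [ 0.42  -0.092]
silver_tube 0.86 [209. 338.] [ 0.376 -0.277]
oil_bottle 0.87 [219. 224.] [ 0.426 -0.005]
oil_bottle 0.49 [327. 294.] [ 0.611 -0.229]
disc_1 0.96 [304. 181.] [0.646 0.081]
disc_1 0.85 [310. 202.] [0.64  0.007]
disc_1 0.85 [318. 261.] [ 0.61  -0.161]
orange_end 0.78 [329. 290.] [ 0.61  -0.232]
wrist [0.241 0.582 0.384] [[-0.26, -0.92, -0.3], [-0.97, 0.24, 0.08], [0.0, 0.31, -0.95]]
```

View pics/scene0.png

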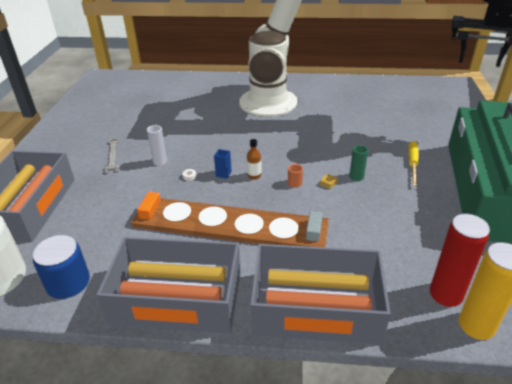

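View pics/side0.png

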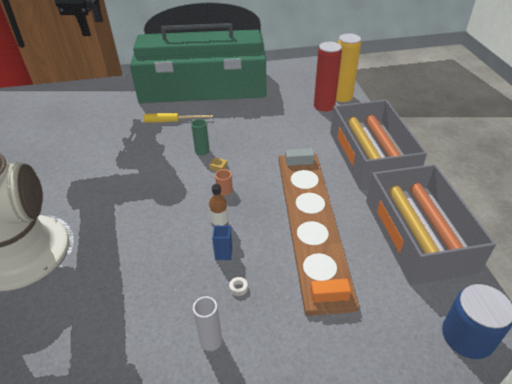

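The scene shows the discs at (177,211), (212,216), (248,223) and (284,228). The orange block is at (149,206), the −y end, and the grey one is at (315,225). So copper goes to disc_4 (−y), and silver to disc_1 (+y). The side view agrees: bottle at (218,215), blue at (222,243), copper at (224,182), green at (201,138), silver at (208,325).

```bash
cat > fit.py <<'E'
from h import *
from scipy.optimize import minimize
def hullmask(p,pts):
    q=np.array([proj(p,x) for x in pts])
    m=np.zeros((384*4,512*4),np.uint8);cv2.fillConvexPoly(m,cv2.convexHull((q*4+2).astype(np.int32)),1)
    return cv2.resize(m*255,(512,384),interpolation=cv2.INTER_AREA)/255.
def solid(n,x,y,yaw,z0=0):
    H,R={"copper_tube":(.05,.02),"green_tube":(.09,.02),"silver_tube":(.11,.02),"blue_tube":(.07,0)}[n]
    a=np.linspace(0,2*np.pi,33)
    o=np.c_[R*np.cos(a),R*np.sin(a)] if R else .017*np.array([[1,1],[1,-1],[-1,-1],[-1,1]])@np.array([[np.cos(yaw),np.sin(yaw)],[-np.sin(yaw),np.cos(yaw)]])
    return [(x+u,y+v,z) for u,v in o for z in (z0,z0+H)]
def fit(n,pics,g,z0=0):
    ms=[]
    for p in pics:
        b=models.cut_out(p,n)
        b=[d for d in b if np.linalg.norm(np.argwhere(d["region"]).mean(0)[::-1]-proj(p,(*g,z0+.03)))<40]
        if b: ms.append((p,b[0]["region"].astype(float)))
    def iou(v):
        s=0
        for p,m in ms:
            h=hullmask(p,solid(n,v[0],v[1],v[2]*10,z0)); s+=np.minimum(h,m).sum()/np.maximum(h,m).sum()
        return -s/max(len(ms),1)
    best=None
    for yw in ([0] if n!="blue_tube" else np.radians([-30,0,30,60])):
        q=minimize(iou,[*g,yw/10],method="Nelder-Mead",options=dict(initial_simplex=[[*g,yw/10],[g[0]+.01,g[1],yw/10],[g[0],g[1]+.01,yw/10],[*g,yw/10+.03]],xatol=1e-4,fatol=1e-4))
        if best is None or q.fun<best.fun: best=q
    return np.round(best.x[:2],4),round(np.degrees(best.x[2]*10)%90,1),round(-best.fun,3),len(ms)
def discs(p):
    f=p["frame"].astype(int);m=((f.min(2)>185)).astype(np.uint8)
    n,l,s,c=cv2.connectedComponentsWithStats(m);out=[]
    for i in range(1,n):
        if s[i][4]<60: continue
        w=onz(p,(c[i]+.5)/[512,384],.018)
        if .5<w[0]<.75 and abs(w[1])<.3: out.append((*np.round(w,4),s[i][4]))
    return out
E
python3 - <<'E'
from fit import *
P=[imaging.capture("scene"),imaging.capture("side")]
for n,g in [("copper_tube",(.444,.107)),("blue_tube",(.422,-.088)),("green_tube",(.408,.267)),("silver_tube",(.372,-.28))]:
    print(n,fit(n,P,g))
    for p in P: print("  ",fit(n,[p],g))
for p in P: print(discs(p))
E
```

```text
copper_tube (array([0.4541, 0.107 ]), np.float64(1.3), np.float64(0.904), 2)
   (array([0.4551, 0.107 ]), np.float64(80.9), np.float64(0.948), 1)
   (array([0.4542, 0.1079]), np.float64(82.5), np.float64(0.863), 1)
blue_tube (array([ 0.4265, -0.09  ]), np.float64(79.1), np.float64(0.953), 2)
   (array([ 0.4251, -0.0902]), np.float64(78.5), np.float64(0.938), 1)
   (array([ 0.4266, -0.0899]), np.float64(79.0), np.float64(0.971), 1)
green_tube (array([0.4143, 0.2735]), np.float64(76.3), np.float64(0.907), 2)
   (array([0.4148, 0.2729]), np.float64(81.3), np.float64(0.872), 1)
   (array([0.4139, 0.274 ]), np.float64(76.3), np.float64(0.946), 1)
silver_tube (array([ 0.3795, -0.2822]), np.float64(88.3), np.float64(0.95), 2)
   (array([ 0.38  , -0.2821]), np.float64(88.2), np.float64(0.945), 1)
   (array([ 0.3795, -0.282 ]), np.float64(6.2), np.float64(0.958), 1)
[(np.float64(0.6126), np.float64(-0.175), np.int32(391)), (np.float64(0.6221), np.float64(-0.0854), np.int32(406)), (np.float64(0.6418), np.float64(0.0044), np.int32(430)), (np.float64(0.6503), np.float64(0.0862), np.int32(451))]
[(np.float64(0.6473), np.float64(0.0843), np.int32(385)), (np.float64(0.6393), np.float64(0.0024), np.int32(459)), (np.float64(0.6194), np.float64(-0.0875), np.int32(564)), (np.float64(0.6096), np.float64(-0.1769), np.int32(700))]
```

Both views agree. Next I turn the tool so its fingers close across the row, square to the blue tube, and then go over the green tube.

apply_moves(
  moves=[
    [[0,0,0],7.16],
    [[0,0,0],7.16],
    [[0,0,0],7.16],
    [[0,0,0],7.16],
    [[0,0,0],7.16],
  ],
  hand=0.087,
)

```text
time_s: 2.17
tcp_pos: [0.1599, 0.6042, 0.2226]
ee_rot: [[0.63, -0.777, 0.0], [-0.777, -0.63, -0.0], [0.0, -0.0, -1.0]]
wrist_force: [-1.2, 0.4, 0.2]
gripper_width: 1.001
gripper_force: 0.0
```

apply_moves(
  moves=[
    [[0,0,0],7.16],
    [[0,0,0],7.16],
    [[0,0,0],7.16],
    [[0,0,0],7.16],
    [[0,0,0],7.16],
  ],
)

```text
time_s: 2.58
tcp_pos: [0.16, 0.6042, 0.2225]
ee_rot: [[0.056, -0.998, 0.0], [-0.998, -0.056, 0.0], [0.0, -0.0, -1.0]]
wrist_force: [0.9, 0.6, 0.3]
gripper_width: 1.0
gripper_force: 0.0
```

apply_moves(
  moves=[
    [[0,0,0],7.16],
    [[0,0,0],7.16],
  ],
)

```text
time_s: 2.75
tcp_pos: [0.1599, 0.6042, 0.2226]
ee_rot: [[-0.193, -0.981, 0.0], [-0.981, 0.193, 0.0], [-0.0, 0.0, -1.0]]
wrist_force: [0.2, 0.4, -0.0]
gripper_width: 1.004
gripper_force: 0.0
```

```bash
cat > go.py <<'E'
import sys
from h import *
s=r.sense();R=s["ee_rot"];p=s["tcp_pos"]
print("t",round(s["time_s"],2),"pos",np.round(p,4),"yawx",round(np.degrees(np.arctan2(R[1,0],R[0,0])),2),"w",round(s["gripper_width"]*.087,4),"F",np.round(s["wrist_force"],1),"tilt",np.round(R[:,2],4))
# waypoints x,y,z -> shift in tool axes
for a in sys.argv[1:]:
    q=np.array([float(v) for v in a.split(",")]);d=R.T@(q-p);n=int(np.ceil(np.abs(d).max()/.0417));nn=max(n,int(np.ceil(np.linalg.norm(d)/.0415)))
    print(a,"total",np.round(d,4),"rows",nn,"each",np.round(d/nn,4));p=q
E
python3 go.py .4143,.2735,.2 .4143,.2735,.056 .4143,.2735,.2
```

```text
t 2.75 pos [0.1599 0.6042 0.2226] yawx -101.1 w 0.0873 F [ 0.2  0.4 -0. ] tilt [ 0.  0. -1.]
.4143,.2735,.2 total [ 0.2755 -0.3133  0.0225] rows 11 each [ 0.025  -0.0285  0.002 ]
.4143,.2735,.056 total [ 0.    -0.     0.144] rows 4 each [ 0.    -0.     0.036]
.4143,.2735,.2 total [-0.     0.    -0.144] rows 4 each [-0.     0.    -0.036]
```

apply_moves(
  moves=[
    [[0.025,-0.0285,0.002],0],
    [[0.025,-0.0285,0.002],0],
    [[0.025,-0.0285,0.002],0],
    [[0.025,-0.0285,0.002],0],
    [[0.025,-0.0285,0.002],0],
  ],
)

```text
time_s: 3.17
tcp_pos: [0.2773, 0.4533, 0.2126]
ee_rot: [[-0.186, -0.983, 0.0], [-0.983, 0.186, 0.0], [-0.0, -0.0, -1.0]]
wrist_force: [0.6, -0.3, 0.9]
gripper_width: 0.997
gripper_force: 0.0
```

apply_moves(
  moves=[
    [[0.025,-0.0285,0.002],0],
    [[0.025,-0.0285,0.002],0],
    [[0.025,-0.0285,0.002],0],
    [[0.025,-0.0285,0.002],0],
    [[0.025,-0.0285,0.002],0],
  ],
)

```text
time_s: 3.58
tcp_pos: [0.3941, 0.3039, 0.2029]
ee_rot: [[-0.186, -0.983, 0.001], [-0.983, 0.186, 0.001], [-0.001, -0.0, -1.0]]
wrist_force: [0.3, 0.5, 0.0]
gripper_width: 0.996
gripper_force: 0.0
```

apply_moves(
  moves=[
    [[0.025,-0.0285,0.002],0],
    [[0,0,0],0],
    [[0,0,0],0],
  ],
)

```text
time_s: 3.83
tcp_pos: [0.4176, 0.2739, 0.2005]
ee_rot: [[-0.19, -0.982, 0.0], [-0.982, 0.19, -0.0], [0.0, -0.0, -1.0]]
wrist_force: [-0.2, 0.7, 0.1]
gripper_width: 0.998
gripper_force: 0.0
```

```bash
python3 go.py .4143,.2735,.056
python3 - <<'E'
from fit import *
p=imaging.capture("wrist");cv2.imwrite("pics/w1.png",p["frame"])
print(np.round(proj(p,(.4143,.2735,.09)),1)); print(fit("green_tube",[p],(.4143,.2735)))
E
```

```text
t 3.83 pos [0.4176 0.2739 0.2005] yawx -100.97 w 0.0868 F [-0.2  0.7  0.1] tilt [ 0. -0. -1.]
.4143,.2735,.056 total [0.001  0.0031 0.1445] rows 4 each [0.0003 0.0008 0.0361]
[258.7 190.8]
(array([0.4135, 0.2697]), np.float64(1.2), np.float64(0.874), 1)
```

View pics/w1.png

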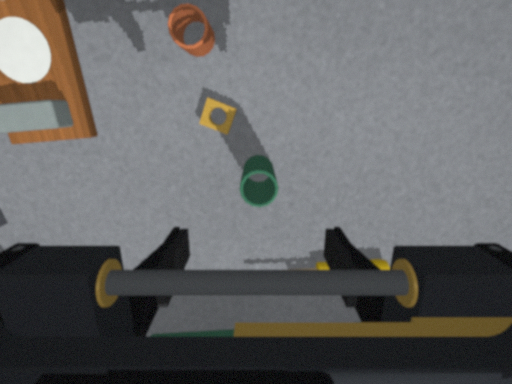

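The wrist view shows the green rim at (259,189), as predicted. The gripper's body runs along the closing line, as assumed. Descend and grasp.

apply_moves(
  moves=[
    [[0.001,0.003,0.036],0],
    [[0,0,0.036],0],
    [[0,0,0.036],0],
    [[0,0,0.036],0],
    [[0,0,0],0],
  ],
)

```text
time_s: 4.35
tcp_pos: [0.4093, 0.2726, 0.0507]
ee_rot: [[-0.186, -0.983, -0.01], [-0.983, 0.186, -0.01], [0.012, 0.008, -1.0]]
wrist_force: [-1.1, -1.1, -0.4]
gripper_width: 1.001
gripper_force: 0.0
```

apply_moves(
  moves=[
    [[0,0,0],0],
    [[0,0,0],0],
    [[0,0,0],0],
    [[0,0,0],0],
    [[0,0,0],0],
  ],
  hand=0.03,
)

```text
time_s: 4.77
tcp_pos: [0.4142, 0.2761, 0.0584]
ee_rot: [[-0.186, -0.983, 0.002], [-0.983, 0.186, 0.003], [-0.003, -0.002, -1.0]]
wrist_force: [-0.1, 0.4, -0.2]
gripper_width: 0.708
gripper_force: 0.0
```

apply_moves(
  moves=[
    [[0,0,-0.03],0],
    [[0,0,-0.04],0],
    [[0,0,-0.04],0],
    [[0,0,0],0],
  ],
)

```text
time_s: 5.1
tcp_pos: [0.4176, 0.2787, 0.1758]
ee_rot: [[-0.184, -0.983, 0.014], [-0.983, 0.185, 0.012], [-0.015, -0.011, -1.0]]
wrist_force: [-0.0, 1.4, 0.6]
gripper_width: 0.411
gripper_force: 0.0
```

```bash
python3 go.py .6405,.0034,.166 .6405,.0034,.076
```

```text
t 5.1 pos [0.4176 0.2787 0.1758] yawx -100.63 w 0.0357 F [-0.   1.4  0.6] tilt [ 0.0136  0.0124 -0.9998]
.6405,.0034,.166 total [ 0.2296 -0.2698  0.0094] rows 9 each [ 0.0255 -0.03    0.001 ]
.6405,.0034,.076 total [0.0013 0.001  0.09  ] rows 3 each [0.0004 0.0003 0.03  ]
```

The fingers are slow (about 60 mm/s), so the lift came before the grip. I'll check the tube is still standing.

```bash
python3 - <<'E'
from fit import *
P=[imaging.capture("scene"),imaging.capture("side")]
for p in P: print(fit("green_tube",[p],(.4143,.2735)))
w=imaging.capture("wrist")
cv2.imwrite("pics/c1.png",np.hstack([P[1]["frame"][60:220,100:330],P[0]["frame"][100:260,250:480]]))
E
python3 go.py .414,.273,.176 .414,.273,.056
```

```text
(array([0.4113, 0.2733]), np.float64(5.1), np.float64(0.906), 1)
(array([0.4136, 0.2742]), np.float64(15.2), np.float64(0.931), 1)
t 5.35 pos [0.4128 0.2744 0.1657] yawx -100.77 w 0.0308 F [-0.6  0.  -0. ] tilt [-0.0015 -0.0012 -1.    ]
.414,.273,.176 total [ 0.0011 -0.0014 -0.0103] rows 1 each [ 0.0011 -0.0014 -0.0103]
.414,.273,.056 total [-0.0002 -0.0002  0.12  ] rows 3 each [-0.0001 -0.0001  0.04  ]
```

View pics/c1.png

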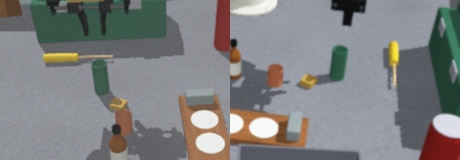

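The tube still stands at (100,77) in the left crop, unmoved. Reopen, descend slower with settling, and close with more waiting.

apply_moves(
  moves=[
    [[0,0,0],0],
    [[0,0,0],0],
    [[0,0,0],0],
    [[0,0,0],0],
    [[0,0,0],0],
  ],
  hand=0.08,
)

```text
time_s: 5.77
tcp_pos: [0.4134, 0.275, 0.1661]
ee_rot: [[-0.187, -0.982, -0.001], [-0.982, 0.187, -0.001], [0.001, 0.0, -1.0]]
wrist_force: [-0.4, 0.3, -0.3]
gripper_width: 0.646
gripper_force: 0.0
```

apply_moves(
  moves=[
    [[0,0,0],0],
    [[0,0,0],0],
    [[0,0,0],0],
    [[0,0,0],0],
    [[0,0,0],0],
  ],
)

```text
time_s: 6.18
tcp_pos: [0.4135, 0.2751, 0.1666]
ee_rot: [[-0.186, -0.982, 0.0], [-0.982, 0.186, 0.0], [-0.0, -0.0, -1.0]]
wrist_force: [0.4, -0.3, 0.4]
gripper_width: 0.906
gripper_force: 0.0
```

apply_moves(
  moves=[
    [[0,0,0.02],0],
    [[0,0,0.03],0],
    [[0,0,0.03],0],
    [[0,0,0.02],0],
    [[0,0,0.01],0],
  ],
)

```text
time_s: 6.6
tcp_pos: [0.4122, 0.2737, 0.0539]
ee_rot: [[-0.187, -0.982, -0.003], [-0.982, 0.187, -0.004], [0.004, 0.003, -1.0]]
wrist_force: [-0.1, 0.8, 0.3]
gripper_width: 0.924
gripper_force: 0.0
```

apply_moves(
  moves=[
    [[0,0,0],0],
    [[0,0,0],0],
    [[0,0,0],0],
    [[0,0,0],0],
    [[0,0,0],0],
  ],
  hand=0.03,
)

```text
time_s: 7.02
tcp_pos: [0.414, 0.2757, 0.0576]
ee_rot: [[-0.186, -0.982, 0.002], [-0.982, 0.186, 0.002], [-0.002, -0.001, -1.0]]
wrist_force: [-0.9, 0.6, 0.1]
gripper_width: 0.625
gripper_force: 0.0
```

apply_moves(
  moves=[
    [[0,0,0],0],
    [[0,0,0],0],
    [[0,0,0],0],
    [[0,0,0],0],
    [[0,0,0],0],
  ],
)

```text
time_s: 7.43
tcp_pos: [0.414, 0.2755, 0.0571]
ee_rot: [[-0.186, -0.983, 0.001], [-0.983, 0.186, 0.001], [-0.001, -0.001, -1.0]]
wrist_force: [0.8, 0.0, 4.2]
gripper_width: 0.454
gripper_force: 29.9
```

```bash
python3 go.py .414,.273,.17 .6405,.0034,.17 .6405,.0034,.076
```

```text
t 7.43 pos [0.414  0.2755 0.0571] yawx -100.73 w 0.0395 F [0.8 0.  4.2] tilt [ 1.1e-03  9.0e-04 -1.0e+00]
.414,.273,.17 total [ 0.0023 -0.0006 -0.1129] rows 3 each [ 0.0008 -0.0002 -0.0376]
.6405,.0034,.17 total [ 0.2227 -0.2727  0.    ] rows 9 each [ 0.0247 -0.0303  0.    ]
.6405,.0034,.076 total [0.0001 0.0001 0.094 ] rows 3 each [0.     0.     0.0313]
```

apply_moves(
  moves=[
    [[0,0,-0.015],0],
    [[0,0,-0.03],0],
    [[0,0,-0.03],0],
    [[0,0,-0.025],0],
    [[0,0,-0.01],0],
  ],
)

```text
time_s: 7.85
tcp_pos: [0.4143, 0.276, 0.1693]
ee_rot: [[-0.186, -0.983, 0.003], [-0.983, 0.186, 0.004], [-0.004, -0.002, -1.0]]
wrist_force: [1.1, 0.8, -2.3]
gripper_width: 0.453
gripper_force: 29.9
```

apply_moves(
  moves=[
    [[0.01,-0.012,0],0],
    [[0.02,-0.025,0],0],
    [[0.025,-0.03,0],0],
    [[0.025,-0.03,0],0],
    [[0.025,-0.03,0],0],
  ],
)

```text
time_s: 8.27
tcp_pos: [0.5182, 0.1467, 0.1647]
ee_rot: [[-0.186, -0.983, -0.003], [-0.983, 0.186, -0.001], [0.001, 0.003, -1.0]]
wrist_force: [0.8, 0.9, -2.5]
gripper_width: 0.455
gripper_force: 29.9
```

apply_moves(
  moves=[
    [[0.025,-0.03,0],0],
    [[0.025,-0.03,0],0],
    [[0.025,-0.03,0],0],
    [[0.02,-0.025,0],0],
    [[0.015,-0.02,0],0],
  ],
)

```text
time_s: 8.68
tcp_pos: [0.6308, 0.0125, 0.1638]
ee_rot: [[-0.189, -0.982, -0.004], [-0.982, 0.189, -0.0], [0.001, 0.004, -1.0]]
wrist_force: [-0.5, 2.1, -3.3]
gripper_width: 0.455
gripper_force: 29.9
```

apply_moves(
  moves=[
    [[0.0077,-0.0107,0],0],
    [[0,0,0],0],
    [[0,0,0],0],
    [[0,0,0],0],
  ],
)

```text
time_s: 9.02
tcp_pos: [0.6387, 0.0061, 0.1653]
ee_rot: [[-0.186, -0.983, -0.003], [-0.983, 0.186, 0.0], [0.0, 0.003, -1.0]]
wrist_force: [-1.2, 0.1, -2.3]
gripper_width: 0.452
gripper_force: 29.9
```

```bash
python3 go.py .6405,.0044,.077
python3 - <<'E'
from fit import *
z=r.sense()["tcp_pos"][2]-.0571; P=[imaging.capture("scene"),imaging.capture("side")]
for p in P: print(fit("green_tube",[p],(.64,.004),z))
E
```

```text
t 9.02 pos [0.6387 0.0061 0.1653] yawx -100.73 w 0.0393 F [-1.2  0.1 -2.3] tilt [-2.7e-03  2.0e-04 -1.0e+00]
.6405,.0044,.077 total [ 0.0013 -0.0024  0.0883] rows 3 each [ 0.0004 -0.0008  0.0294]
(array([0.64  , 0.0039]), np.float64(89.0), np.float64(0.399), 1)
(array([0.6391, 0.0047]), np.float64(6.8), np.float64(0.95), 1)
```

apply_moves(
  moves=[
    [[0.001,-0.002,0.02],0],
    [[0,0,0.03],0],
    [[0,0,0.02],0],
    [[0,0,0.012],0],
    [[0,0,0.004],0],
  ],
)

```text
time_s: 9.63
tcp_pos: [0.6401, 0.0044, 0.0783]
ee_rot: [[-0.186, -0.983, -0.004], [-0.983, 0.186, -0.001], [0.001, 0.004, -1.0]]
wrist_force: [-0.3, -0.3, -3.0]
gripper_width: 0.451
gripper_force: 29.9
```

apply_moves(
  moves=[
    [[0,0,0.002],0],
    [[0,0,0],0],
    [[0,0,0],0],
    [[0,0,0],0],
  ],
)

```text
time_s: 9.97
tcp_pos: [0.6426, 0.0043, 0.0802]
ee_rot: [[-0.186, -0.983, 0.003], [-0.983, 0.186, 0.0], [-0.001, -0.003, -1.0]]
wrist_force: [-0.4, 0.5, -1.5]
gripper_width: 0.456
gripper_force: 29.9
```

```bash
python3 go.py .6405,.0044,.0755
```

```text
t 9.97 pos [0.6426 0.0043 0.0802] yawx -100.73 w 0.0397 F [-0.4  0.5 -1.5] tilt [ 3.e-03  5.e-04 -1.e+00]
.6405,.0044,.0755 total [0.0003 0.0021 0.0047] rows 1 each [0.0003 0.0021 0.0047]
```

apply_moves(
  moves=[
    [[0,0.001,0.003],0],
    [[0,0,0],0],
    [[0,0,0],0],
    [[0,0,0],0],
    [[0,0,0],0],
  ],
)

```text
time_s: 10.38
tcp_pos: [0.6408, 0.0043, 0.0757]
ee_rot: [[-0.187, -0.982, 0.0], [-0.982, 0.187, 0.0], [-0.0, -0.0, -1.0]]
wrist_force: [-0.0, -0.4, -2.3]
gripper_width: 0.452
gripper_force: 29.9
```

```bash
python3 go.py .6405,.0044,.0755
```

```text
t 10.38 pos [0.6408 0.0043 0.0757] yawx -100.75 w 0.0393 F [-0.  -0.4 -2.3] tilt [ 2.e-04  0.e+00 -1.e+00]
.6405,.0044,.0755 total [-0.0001  0.0003  0.0002] rows 1 each [-0.0001  0.0003  0.0002]
```

apply_moves(
  moves=[
    [[0,0,0],0],
    [[0,0,0],0],
    [[0,0,0],0],
    [[0,0,0],0],
    [[0,0,0],0],
  ],
  hand=0.08,
)

```text
time_s: 10.8
tcp_pos: [0.641, 0.0043, 0.076]
ee_rot: [[-0.186, -0.982, 0.001], [-0.982, 0.186, 0.0], [-0.0, -0.001, -1.0]]
wrist_force: [0.3, 0.3, -0.0]
gripper_width: 0.751
gripper_force: 0.0
```

apply_moves(
  moves=[
    [[0,0,-0.01],0],
    [[0,0,-0.02],0],
    [[0,0,-0.03],0],
    [[0,0,-0.02],0],
    [[0,0,-0.01],0],
  ],
)

```text
time_s: 11.22
tcp_pos: [0.6425, 0.0044, 0.1701]
ee_rot: [[-0.186, -0.983, 0.007], [-0.983, 0.186, 0.001], [-0.002, -0.006, -1.0]]
wrist_force: [0.0, -0.0, 1.4]
gripper_width: 0.911
gripper_force: 0.0
```

```bash
python3 go.py .4545,.107,.13 .4545,.107,.018
```

```text
t 11.22 pos [0.6425 0.0044 0.1701] yawx -100.71 w 0.0792 F [ 0.  -0.   1.4] tilt [ 6.7e-03  5.0e-04 -1.0e+00]
.4545,.107,.13 total [-0.0658  0.2041  0.0389] rows 6 each [-0.011   0.034   0.0065]
.4545,.107,.018 total [0.0002 0.0007 0.112 ] rows 3 each [0.0001 0.0002 0.0373]
```

apply_moves(
  moves=[
    [[-0.006,0.02,0],0],
    [[-0.011,0.034,0.006],0],
    [[-0.011,0.034,0.006],0],
    [[-0.011,0.034,0.006],0],
    [[-0.011,0.034,0.007],0],
  ],
)

```text
time_s: 11.63
tcp_pos: [0.4951, 0.0828, 0.1403]
ee_rot: [[-0.187, -0.982, -0.0], [-0.982, 0.187, 0.0], [-0.0, 0.0, -1.0]]
wrist_force: [-0.1, 0.8, -0.2]
gripper_width: 0.919
gripper_force: 0.0
```

apply_moves(
  moves=[
    [[-0.01,0.03,0.007],0],
    [[-0.006,0.018,0.006],0],
    [[0,0,0],0],
    [[0,0,0],0],
    [[0,0,0],0],
  ],
)

```text
time_s: 12.05
tcp_pos: [0.4534, 0.1074, 0.1281]
ee_rot: [[-0.186, -0.983, 0.001], [-0.983, 0.186, 0.0], [-0.001, -0.001, -1.0]]
wrist_force: [0.6, 0.7, 0.4]
gripper_width: 0.919
gripper_force: 0.0
```

```bash
python3 - <<'E'
from fit import *
p=imaging.capture("wrist")
print(fit("copper_tube",[p],(.4545,.107))); P=[imaging.capture("scene"),imaging.capture("side")]
for q in P: print(fit("green_tube",[q],(.64,.004),.018))
E
python3 go.py .4545,.107,.018
```

```text
(array([0.4534, 0.1049]), np.float64(2.3), np.float64(0.769), 1)
(array([ 6.42e-01, -3.00e-04]), np.float64(10.2), np.float64(0.877), 1)
(array([0.6412, 0.0041]), np.float64(7.5), np.float64(0.951), 1)
t 12.35 pos [0.4531 0.1068 0.1275] yawx -100.81 w 0.0799 F [ 0.6 -0.1  0.2] tilt [-1.e-04 -1.e-04 -1.e+00]
.4545,.107,.018 total [-0.0004 -0.0014  0.1095] rows 3 each [-0.0001 -0.0005  0.0365]
```

apply_moves(
  moves=[
    [[0,-0.001,0.02],0],
    [[0,0,0.03],0],
    [[0,0,0.03],0],
    [[0,0,0.02],0],
    [[0,0,0.0095],0],
  ],
)

```text
time_s: 12.77
tcp_pos: [0.4522, 0.1058, 0.0154]
ee_rot: [[-0.188, -0.982, -0.004], [-0.982, 0.188, -0.003], [0.003, 0.004, -1.0]]
wrist_force: [0.2, 0.1, 0.7]
gripper_width: 0.919
gripper_force: 0.0
```

apply_moves(
  moves=[
    [[0,0,0],0],
    [[0,0,0],0],
    [[0,0,0],0],
    [[0,0,0],0],
    [[0,0,0],0],
  ],
  hand=0.03,
)

```text
time_s: 13.18
tcp_pos: [0.4542, 0.1074, 0.0191]
ee_rot: [[-0.186, -0.982, 0.002], [-0.982, 0.186, 0.001], [-0.002, -0.002, -1.0]]
wrist_force: [0.0, -0.0, 0.0]
gripper_width: 0.628
gripper_force: 0.0
```

apply_moves(
  moves=[
    [[0,0,0],0],
    [[0,0,0],0],
    [[0,0,0],0],
    [[0,0,0],0],
    [[0,0,0],0],
  ],
)

```text
time_s: 13.6
tcp_pos: [0.454, 0.1072, 0.0186]
ee_rot: [[-0.186, -0.983, 0.001], [-0.983, 0.186, 0.0], [-0.001, -0.001, -1.0]]
wrist_force: [-0.2, -0.1, 5.0]
gripper_width: 0.45
gripper_force: 30.0
```

```bash
python3 go.py .4545,.107,.17 .55,.05,.17 .611,-.176,.17
```

```text
t 13.6 pos [0.454  0.1072 0.0186] yawx -100.73 w 0.0391 F [-0.2 -0.1  5. ] tilt [ 1.e-03  4.e-04 -1.e+00]
.4545,.107,.17 total [ 0.     -0.0007 -0.1514] rows 4 each [ 0.     -0.0002 -0.0379]
.55,.05,.17 total [ 3.820e-02 -1.044e-01  1.000e-04] rows 3 each [ 0.0127 -0.0348  0.    ]
.611,-.176,.17 total [ 0.2107 -0.102  -0.    ] rows 6 each [ 0.0351 -0.017  -0.    ]
```

apply_moves(
  moves=[
    [[0,0,-0.02],0],
    [[0,0,-0.035],0],
    [[0,0,-0.04],0],
    [[0,0,-0.035],0],
    [[0,0,-0.02],0],
  ],
)

```text
time_s: 14.02
tcp_pos: [0.4546, 0.1075, 0.1716]
ee_rot: [[-0.186, -0.983, 0.005], [-0.983, 0.186, 0.002], [-0.003, -0.004, -1.0]]
wrist_force: [1.0, 0.7, -1.6]
gripper_width: 0.447
gripper_force: 30.0
```

apply_moves(
  moves=[
    [[0.012,-0.01,0],0],
    [[0.025,-0.0207,0],0],
    [[0.025,-0.0207,0],0],
    [[0.025,-0.0207,0],0],
    [[0.025,-0.0207,0],0],
  ],
)

```text
time_s: 14.43
tcp_pos: [0.5235, -0.0216, 0.1673]
ee_rot: [[-0.186, -0.983, -0.002], [-0.983, 0.186, 0.0], [0.0, 0.002, -1.0]]
wrist_force: [0.5, 0.8, -1.7]
gripper_width: 0.453
gripper_force: 30.0
```

apply_moves(
  moves=[
    [[0.025,-0.0207,0],0],
    [[0.025,-0.0207,0],0],
    [[0.025,-0.0207,0],0],
    [[0.025,-0.0207,0],0],
    [[0.025,-0.0207,0],0],
  ],
)

```text
time_s: 14.85
tcp_pos: [0.6019, -0.1638, 0.1667]
ee_rot: [[-0.187, -0.982, -0.003], [-0.982, 0.187, 0.001], [-0.0, 0.003, -1.0]]
wrist_force: [0.6, 1.1, -0.4]
gripper_width: 0.448
gripper_force: 30.0
```

apply_moves(
  moves=[
    [[0.012,-0.01,0],0],
    [[0,0,0],0],
    [[0,0,0],0],
    [[0,0,0],0],
    [[0,0,0],0],
  ],
)

```text
time_s: 15.27
tcp_pos: [0.6091, -0.1751, 0.1677]
ee_rot: [[-0.186, -0.983, -0.001], [-0.983, 0.186, 0.0], [-0.0, 0.001, -1.0]]
wrist_force: [0.2, 0.1, -2.1]
gripper_width: 0.45
gripper_force: 30.0
```

```bash
python3 go.py .611,-.176,.0375
```

```text
t 15.27 pos [ 0.6091 -0.1751  0.1677] yawx -100.7 w 0.0392 F [ 0.2  0.1 -2.1] tilt [-1.e-03  4.e-04 -1.e+00]
.611,-.176,.0375 total [ 0.0005 -0.0021  0.1302] rows 4 each [ 0.0001 -0.0005  0.0326]
```

Down 0.129, settle, and check before release.

apply_moves(
  moves=[
    [[0,-0.001,0.02],0],
    [[0,0,0.035],0],
    [[0,0,0.035],0],
    [[0,0,0.02],0],
    [[0,0,0.01],0],
  ],
)

```text
time_s: 15.68
tcp_pos: [0.6081, -0.1749, 0.0447]
ee_rot: [[-0.186, -0.983, -0.006], [-0.983, 0.186, 0.001], [0.0, 0.006, -1.0]]
wrist_force: [-0.5, -0.0, -2.3]
gripper_width: 0.452
gripper_force: 30.0
```

apply_moves(
  moves=[
    [[0,0,0.007],0],
    [[0,0,0],0],
    [[0,0,0],0],
    [[0,0,0],0],
    [[0,0,0],0],
  ],
)

```text
time_s: 16.1
tcp_pos: [0.6119, -0.1763, 0.0429]
ee_rot: [[-0.186, -0.983, 0.003], [-0.983, 0.186, -0.0], [-0.0, -0.003, -1.0]]
wrist_force: [0.3, 0.1, -1.1]
gripper_width: 0.451
gripper_force: 30.0
```

```bash
python3 go.py .611,-.176,.037
```

```text
t 16.1 pos [ 0.6119 -0.1763  0.0429] yawx -100.73 w 0.0393 F [ 0.3  0.1 -1.1] tilt [ 3.4e-03 -3.0e-04 -1.0e+00]
.611,-.176,.037 total [-0.0001  0.001   0.0059] rows 1 each [-0.0001  0.001   0.0059]
```

apply_moves(
  moves=[
    [[0,0,0.004],0],
    [[0,0,0],0],
    [[0,0,0],0],
    [[0,0,0],0],
    [[0,0,0],0],
  ],
)

```text
time_s: 16.52
tcp_pos: [0.6108, -0.1764, 0.0371]
ee_rot: [[-0.187, -0.982, 0.0], [-0.982, 0.187, -0.0], [0.0, -0.0, -1.0]]
wrist_force: [0.5, 0.7, -2.0]
gripper_width: 0.449
gripper_force: 30.0
```

apply_moves(
  moves=[
    [[0,0,0],0],
    [[0,0,0],0],
    [[0,0,0],0],
    [[0,0,0],0],
    [[0,0,0],0],
  ],
  hand=0.08,
)

```text
time_s: 16.93
tcp_pos: [0.611, -0.1763, 0.0373]
ee_rot: [[-0.186, -0.982, 0.001], [-0.982, 0.186, -0.0], [-0.0, -0.001, -1.0]]
wrist_force: [0.3, -0.0, -0.9]
gripper_width: 0.743
gripper_force: 0.0
```

apply_moves(
  moves=[
    [[0,0,-0.015],0],
    [[0,0,-0.03],0],
    [[0,0,-0.04],0],
    [[0,0,-0.03],0],
    [[0,0,-0.015],0],
  ],
)

```text
time_s: 17.35
tcp_pos: [0.613, -0.1768, 0.1725]
ee_rot: [[-0.186, -0.983, 0.008], [-0.983, 0.186, -0.002], [0.0, -0.008, -1.0]]
wrist_force: [1.3, -0.2, 0.2]
gripper_width: 0.918
gripper_force: 0.0
```

```bash
python3 - <<'E'
from fit import *
P=[imaging.capture("scene"),imaging.capture("side")]
for q in P: print(fit("copper_tube",[q],(.611,-.176),.018),fit("blue_tube",[q],(.4265,-.09)))
E
python3 go.py .4265,-.09,.16 .4265,-.09,.04
```

```text
(array([ 0.6113, -0.1769]), np.float64(11.7), np.float64(0.941), 1) (array([ 0.4241, -0.0917]), np.float64(78.1), np.float64(0.916), 1)
(array([ 0.6103, -0.1764]), np.float64(6.2), np.float64(0.951), 1) (array([ 0.4265, -0.0901]), np.float64(77.1), np.float64(0.959), 1)
t 17.65 pos [ 0.6098 -0.1761  0.1654] yawx -100.76 w 0.0799 F [ 0.1 -0.3  0.6] tilt [-3.1e-03  6.0e-04 -1.0e+00]
.4265,-.09,.16 total [-0.0504  0.1961  0.006 ] rows 5 each [-0.0101  0.0392  0.0012]
.4265,-.09,.04 total [-0.     -0.0004  0.12  ] rows 3 each [-0.     -0.0001  0.04  ]
```

apply_moves(
  moves=[
    [[-0.006,0.022,0],0],
    [[-0.009,0.034,0.001],0],
    [[-0.009,0.034,0.001],0],
    [[-0.009,0.034,0.001],0],
    [[-0.009,0.034,0.001],0],
  ],
)

```text
time_s: 18.07
tcp_pos: [0.4609, -0.1052, 0.1612]
ee_rot: [[-0.187, -0.982, -0.004], [-0.982, 0.187, -0.0], [0.001, 0.004, -1.0]]
wrist_force: [0.7, 1.1, 0.7]
gripper_width: 0.922
gripper_force: 0.0
```

apply_moves(
  moves=[
    [[-0.0055,0.024,0.001],0],
    [[-0.003,0.014,0.001],0],
    [[0,0,0],0],
    [[0,0,0],0],
    [[0,0,0],0],
  ],
)

```text
time_s: 18.48
tcp_pos: [0.4284, -0.0902, 0.1608]
ee_rot: [[-0.186, -0.983, -0.0], [-0.983, 0.186, -0.0], [0.0, 0.0, -1.0]]
wrist_force: [0.9, -0.4, -0.2]
gripper_width: 0.919
gripper_force: 0.0
```

```bash
python3 go.py .4262,-.09,.04
```

```text
t 18.48 pos [ 0.4284 -0.0902  0.1608] yawx -100.73 w 0.08 F [ 0.9 -0.4 -0.2] tilt [-3.e-04 -4.e-04 -1.e+00]
.4262,-.09,.04 total [1.000e-04 2.200e-03 1.208e-01] rows 3 each [0.     0.0007 0.0403]
```

apply_moves(
  moves=[
    [[0,0.002,0.02],0],
    [[0,0,0.035],0],
    [[0,0,0.035],0],
    [[0,0,0.02],0],
    [[0,0,0.01],0],
  ],
)

```text
time_s: 18.9
tcp_pos: [0.4245, -0.0904, 0.0376]
ee_rot: [[-0.188, -0.982, -0.006], [-0.982, 0.188, -0.001], [0.002, 0.006, -1.0]]
wrist_force: [0.1, 1.1, 0.2]
gripper_width: 0.919
gripper_force: 0.0
```

apply_moves(
  moves=[
    [[0,0,0],0],
    [[0,0,0],0],
    [[0,0,0],0],
    [[0,0,0],0],
    [[0,0,0],0],
  ],
  hand=0.025,
)

```text
time_s: 19.32
tcp_pos: [0.4266, -0.0897, 0.0419]
ee_rot: [[-0.187, -0.982, 0.002], [-0.982, 0.187, 0.0], [-0.001, -0.002, -1.0]]
wrist_force: [-1.2, -0.8, 0.3]
gripper_width: 0.626
gripper_force: 0.0
```

apply_moves(
  moves=[
    [[0,0,0],0],
    [[0,0,0],0],
    [[0,0,0],0],
    [[0,0,0],0],
    [[0,0,0],0],
  ],
)

```text
time_s: 19.73
tcp_pos: [0.4262, -0.0897, 0.0415]
ee_rot: [[-0.186, -0.983, 0.001], [-0.983, 0.186, 0.0], [-0.0, -0.001, -1.0]]
wrist_force: [0.6, 1.3, 1.8]
gripper_width: 0.388
gripper_force: 29.6
```

apply_moves(
  moves=[
    [[0,0,0],0],
    [[0,0,0],0],
  ],
)

```text
time_s: 19.9
tcp_pos: [0.4263, -0.0897, 0.0414]
ee_rot: [[-0.186, -0.983, 0.001], [-0.983, 0.186, -0.0], [-0.0, -0.001, -1.0]]
wrist_force: [1.2, -0.1, 4.7]
gripper_width: 0.392
gripper_force: 29.6
```

```bash
python3 go.py .4262,-.09,.17 .6207,-.0865,.17
```

```text
t 19.9 pos [ 0.4263 -0.0897  0.0414] yawx -100.72 w 0.0341 F [ 1.2 -0.1  4.7] tilt [ 0.0012 -0.     -1.    ]
.4262,-.09,.17 total [ 3.000e-04 -1.000e-04 -1.286e-01] rows 4 each [ 0.0001 -0.     -0.0321]
.6207,-.0865,.17 total [-0.0396 -0.1905  0.0002] rows 5 each [-0.0079 -0.0381  0.    ]
```

apply_moves(
  moves=[
    [[0,0,-0.015],0],
    [[0,0,-0.035],0],
    [[0,0,-0.035],0],
    [[0,0,-0.03],0],
    [[0,0,-0.014],0],
  ],
)

```text
time_s: 20.32
tcp_pos: [0.4268, -0.0897, 0.1733]
ee_rot: [[-0.186, -0.983, 0.005], [-0.983, 0.186, 0.0], [-0.001, -0.005, -1.0]]
wrist_force: [0.8, -0.1, -2.9]
gripper_width: 0.389
gripper_force: 29.6
```

apply_moves(
  moves=[
    [[-0.004,-0.018,0],0],
    [[-0.007,-0.034,0],0],
    [[-0.007,-0.034,0],0],
    [[-0.007,-0.034,0],0],
    [[-0.007,-0.034,0],0],
  ],
)

```text
time_s: 20.73
tcp_pos: [0.5833, -0.087, 0.1688]
ee_rot: [[-0.187, -0.982, -0.003], [-0.982, 0.187, 0.0], [0.0, 0.003, -1.0]]
wrist_force: [0.1, -0.3, -1.1]
gripper_width: 0.39
gripper_force: 29.6
```

apply_moves(
  moves=[
    [[-0.005,-0.024,0],0],
    [[-0.0026,-0.0125,0],0],
    [[0,0,0],0],
    [[0,0,0],0],
    [[0,0,0],0],
  ],
)

```text
time_s: 21.15
tcp_pos: [0.6186, -0.0864, 0.169]
ee_rot: [[-0.187, -0.982, -0.003], [-0.982, 0.187, 0.0], [0.0, 0.003, -1.0]]
wrist_force: [-0.2, 0.0, -2.3]
gripper_width: 0.391
gripper_force: 29.6
```

```bash
python3 go.py .6207,-.0868,.060
```

```text
t 21.15 pos [ 0.6186 -0.0864  0.169 ] yawx -100.77 w 0.034 F [-0.2  0.  -2.3] tilt [-3.e-03  3.e-04 -1.e+00]
.6207,-.0868,.060 total [-0.     -0.0024  0.109 ] rows 3 each [-0.     -0.0008  0.0363]
```

apply_moves(
  moves=[
    [[0,-0.001,0.02],0],
    [[0,0,0.03],0],
    [[0,0,0.03],0],
    [[0,0,0.017],0],
    [[0,0,0.007],0],
  ],
)

```text
time_s: 21.57
tcp_pos: [0.6176, -0.0866, 0.063]
ee_rot: [[-0.187, -0.982, -0.007], [-0.982, 0.187, 0.0], [0.001, 0.007, -1.0]]
wrist_force: [-0.6, -0.1, -1.9]
gripper_width: 0.394
gripper_force: 29.6
```

apply_moves(
  moves=[
    [[0,0,0],0],
    [[0,0,0],0],
    [[0,0,0],0],
    [[0,0,0],0],
    [[0,0,0],0],
  ],
)

```text
time_s: 21.98
tcp_pos: [0.622, -0.0865, 0.0676]
ee_rot: [[-0.186, -0.982, 0.003], [-0.982, 0.186, 0.0], [-0.001, -0.003, -1.0]]
wrist_force: [-0.2, 0.2, -1.4]
gripper_width: 0.394
gripper_force: 29.6
```

apply_moves(
  moves=[
    [[0,0,0],0],
    [[0,0,0],0],
    [[0,0,0],0],
  ],
)

```text
time_s: 22.23
tcp_pos: [0.6213, -0.0866, 0.0664]
ee_rot: [[-0.187, -0.982, 0.0], [-0.982, 0.187, 0.0], [-0.0, -0.0, -1.0]]
wrist_force: [0.1, -0.3, -0.6]
gripper_width: 0.391
gripper_force: 29.6
```

Lower 6 mm more, release and lift.

apply_moves(
  moves=[
    [[0,0,0.004],0],
    [[0,0,0.002],0],
    [[0,0,0],0],
    [[0,0,0],0],
    [[0,0,0],0],
  ],
)

```text
time_s: 22.65
tcp_pos: [0.621, -0.0866, 0.0598]
ee_rot: [[-0.187, -0.982, -0.001], [-0.982, 0.187, -0.0], [0.0, 0.0, -1.0]]
wrist_force: [0.0, -0.4, -2.2]
gripper_width: 0.392
gripper_force: 29.6
```

apply_moves(
  moves=[
    [[0,0,0],0],
    [[0,0,0],0],
    [[0,0,0],0],
    [[0,0,0],0],
    [[0,0,0],0],
  ],
  hand=0.08,
)

```text
time_s: 23.07
tcp_pos: [0.6213, -0.0866, 0.0603]
ee_rot: [[-0.186, -0.982, 0.0], [-0.982, 0.186, -0.0], [-0.0, -0.0, -1.0]]
wrist_force: [-0.3, 0.3, -0.7]
gripper_width: 0.685
gripper_force: 0.0
```

apply_moves(
  moves=[
    [[0,0,-0.015],0],
    [[0,0,-0.03],0],
    [[0,0,-0.04],0],
    [[0,0,-0.03],0],
    [[0,0,-0.015],0],
  ],
)

```text
time_s: 23.48
tcp_pos: [0.6233, -0.0868, 0.1955]
ee_rot: [[-0.186, -0.983, 0.008], [-0.983, 0.186, -0.001], [-0.001, -0.008, -1.0]]
wrist_force: [0.9, -0.3, -0.5]
gripper_width: 0.915
gripper_force: 0.0
```

```bash
python3 - <<'E'
from fit import *
P=[imaging.capture("scene"),imaging.capture("side")]
for q in P: print(fit("blue_tube",[q],(.6207,-.0865),.018),fit("silver_tube",[q],(.3795,-.2822)))
E
python3 go.py .3795,-.282,.2 .3795,-.282,.076
```

```text
(array([ 0.6215, -0.087 ]), np.float64(79.3), np.float64(0.948), 1) (array([ 0.3772, -0.2838]), np.float64(10.5), np.float64(0.926), 1)
(array([ 0.6216, -0.0855]), np.float64(76.1), np.float64(0.936), 1) (array([ 0.3797, -0.283 ]), np.float64(5.3), np.float64(0.926), 1)
t 23.78 pos [ 0.6202 -0.0865  0.1884] yawx -100.76 w 0.0798 F [-0.4 -0.5  1.5] tilt [-3.2e-03  2.0e-04 -1.0e+00]
.3795,-.282,.2 total [ 0.237   0.2    -0.0109] rows 8 each [ 0.0296  0.025  -0.0014]
.3795,-.282,.076 total [-1.00e-04 -4.00e-04  1.24e-01] rows 3 each [-0.     -0.0001  0.0413]
```

apply_moves(
  moves=[
    [[0.012,0.01,-0.01],0],
    [[0.0296,0.025,0],0],
    [[0.0296,0.025,0],0],
    [[0.0296,0.025,0],0],
    [[0.0296,0.025,0],0],
  ],
)

```text
time_s: 24.2
tcp_pos: [0.4863, -0.1951, 0.1993]
ee_rot: [[-0.186, -0.983, -0.002], [-0.983, 0.186, 0.0], [0.0, 0.002, -1.0]]
wrist_force: [1.1, -1.7, -0.7]
gripper_width: 0.92
gripper_force: 0.0
```

apply_moves(
  moves=[
    [[0.0296,0.025,0],0],
    [[0.0296,0.025,0],0],
    [[0.0296,0.025,0],0],
    [[0.018,0.015,0],0],
    [[0,0,0],0],
  ],
)

```text
time_s: 24.62
tcp_pos: [0.3759, -0.2838, 0.1996]
ee_rot: [[-0.191, -0.982, -0.003], [-0.982, 0.191, 0.001], [-0.0, 0.003, -1.0]]
wrist_force: [0.2, -0.2, 0.3]
gripper_width: 0.918
gripper_force: 0.0
```

apply_moves(
  moves=[
    [[0,0,0],0],
    [[0,0,0],0],
    [[0,0,0],0],
  ],
)

```text
time_s: 24.87
tcp_pos: [0.3809, -0.282, 0.1998]
ee_rot: [[-0.186, -0.983, -0.0], [-0.983, 0.186, 0.0], [-0.0, 0.0, -1.0]]
wrist_force: [0.5, -0.1, 0.6]
gripper_width: 0.919
gripper_force: 0.0
```

```bash
python3 go.py .379,-.2825,.076
```

```text
t 24.87 pos [ 0.3809 -0.282   0.1998] yawx -100.7 w 0.0799 F [ 0.5 -0.1  0.6] tilt [-4.e-04  1.e-04 -1.e+00]
.379,-.2825,.076 total [0.0009 0.0017 0.1238] rows 3 each [0.0003 0.0006 0.0413]
```

apply_moves(
  moves=[
    [[0.001,0.0015,0.02],0],
    [[0,0,0.035],0],
    [[0,0,0.035],0],
    [[0,0,0.023],0],
    [[0,0,0.01],0],
  ],
)

```text
time_s: 25.28
tcp_pos: [0.3772, -0.2814, 0.0734]
ee_rot: [[-0.185, -0.983, -0.006], [-0.983, 0.185, 0.003], [-0.001, 0.007, -1.0]]
wrist_force: [-0.6, 0.3, 0.5]
gripper_width: 0.92
gripper_force: 0.0
```

apply_moves(
  moves=[
    [[0,0,0],0],
    [[0,0,0],0],
    [[0,0,0],0],
    [[0,0,0],0],
    [[0,0,0],0],
  ],
  hand=0.03,
)

```text
time_s: 25.7
tcp_pos: [0.3797, -0.2831, 0.0782]
ee_rot: [[-0.186, -0.983, 0.002], [-0.983, 0.186, -0.001], [0.0, -0.003, -1.0]]
wrist_force: [0.7, -0.3, 1.6]
gripper_width: 0.624
gripper_force: 0.0
```

apply_moves(
  moves=[
    [[0,0,0],0],
    [[0,0,0],0],
    [[0,0,0],0],
    [[0,0,0],0],
    [[0,0,0],0],
  ],
)

```text
time_s: 26.12
tcp_pos: [0.3792, -0.2832, 0.0775]
ee_rot: [[-0.186, -0.983, 0.001], [-0.983, 0.186, -0.0], [0.0, -0.001, -1.0]]
wrist_force: [0.2, 1.0, 3.3]
gripper_width: 0.447
gripper_force: 30.0
```

apply_moves(
  moves=[
    [[0,0,0],0],
    [[0,0,0],0],
  ],
)

```text
time_s: 26.28
tcp_pos: [0.3792, -0.2832, 0.0775]
ee_rot: [[-0.186, -0.983, 0.001], [-0.983, 0.186, -0.001], [0.0, -0.001, -1.0]]
wrist_force: [-0.6, 0.9, 5.0]
gripper_width: 0.444
gripper_force: 30.0
```

```bash
python3 go.py .38,-.282,.24 .52,.0,.24 .6488,.0853,.24 .6488,.0853,.1
```

```text
t 26.28 pos [ 0.3792 -0.2832  0.0775] yawx -100.73 w 0.0386 F [-0.6  0.9  5. ] tilt [ 7.e-04 -5.e-04 -1.e+00]
.38,-.282,.24 total [-0.0013 -0.0007 -0.1625] rows 4 each [-0.0003 -0.0002 -0.0406]
.52,.0,.24 total [-0.3031 -0.085  -0.    ] rows 8 each [-0.0379 -0.0106 -0.    ]
.6488,.0853,.24 total [-1.078e-01 -1.107e-01  1.000e-04] rows 4 each [-0.0269 -0.0277  0.    ]
.6488,.0853,.1 total [-1.0e-04  1.0e-04  1.4e-01] rows 4 each [-0.     0.     0.035]
```

apply_moves(
  moves=[
    [[0,0,-0.02],0],
    [[0,0,-0.041],0],
    [[0,0,-0.041],0],
    [[0,0,-0.041],0],
    [[0,0,-0.018],0],
  ],
)

```text
time_s: 26.7
tcp_pos: [0.3802, -0.2839, 0.2427]
ee_rot: [[-0.186, -0.983, 0.007], [-0.983, 0.186, -0.003], [0.002, -0.007, -1.0]]
wrist_force: [1.2, 0.5, -2.5]
gripper_width: 0.446
gripper_force: 30.0
```

apply_moves(
  moves=[
    [[-0.012,-0.006,0],0],
    [[-0.032,-0.0153,0],0],
    [[-0.032,-0.0153,0],0],
    [[-0.032,-0.0153,0],0],
    [[-0.032,-0.0153,0],0],
  ],
)

```text
time_s: 27.12
tcp_pos: [0.4705, -0.1564, 0.2367]
ee_rot: [[-0.188, -0.982, -0.003], [-0.982, 0.188, 0.001], [-0.001, 0.003, -1.0]]
wrist_force: [0.6, -0.6, -2.7]
gripper_width: 0.446
gripper_force: 30.0
```

apply_moves(
  moves=[
    [[-0.032,-0.0153,0],0],
    [[-0.032,-0.0153,0],0],
    [[-0.032,-0.0153,0],0],
    [[-0.032,-0.0153,0],0],
    [[-0.032,-0.0153,0],0],
  ],
)

```text
time_s: 27.53
tcp_pos: [0.5756, -0.0134, 0.2363]
ee_rot: [[-0.187, -0.982, -0.003], [-0.982, 0.187, 0.0], [0.0, 0.003, -1.0]]
wrist_force: [0.4, -0.6, -1.8]
gripper_width: 0.447
gripper_force: 30.0
```

apply_moves(
  moves=[
    [[-0.032,-0.0153,0],0],
    [[-0.032,-0.0153,0],0],
    [[-0.032,-0.0153,0],0],
    [[-0.015,-0.0064,0],0],
    [[0,0,0],0],
  ],
)

```text
time_s: 27.95
tcp_pos: [0.6488, 0.0875, 0.2346]
ee_rot: [[-0.184, -0.983, -0.004], [-0.983, 0.184, 0.0], [0.001, 0.004, -1.0]]
wrist_force: [0.6, -0.6, -3.0]
gripper_width: 0.446
gripper_force: 30.0
```

apply_moves(
  moves=[
    [[0,0,0],0],
    [[0,0,0],0],
    [[0,0,0],0],
    [[0,0,0],0],
    [[0,0,0],0],
  ],
)

```text
time_s: 28.37
tcp_pos: [0.6476, 0.0833, 0.2384]
ee_rot: [[-0.188, -0.982, 0.0], [-0.982, 0.188, 0.0], [-0.0, -0.0, -1.0]]
wrist_force: [-0.2, 0.9, -2.7]
gripper_width: 0.448
gripper_force: 30.0
```

```bash
python3 go.py .6488,.0853,.0962;python3 - <<'E'
from fit import *
z=r.sense()["tcp_pos"][2]-.0775; p=imaging.capture("side"); print(fit("silver_tube",[p],(.649,.085),z))
E
```

```text
t 28.37 pos [0.6476 0.0833 0.2384] yawx -100.81 w 0.0389 F [-0.2  0.9 -2.7] tilt [ 2.e-04  2.e-04 -1.e+00]
.6488,.0853,.0962 total [-0.0021 -0.0008  0.1422] rows 4 each [-0.0005 -0.0002  0.0356]
(array([0.6477, 0.0868]), np.float64(89.7), np.float64(0.931), 1)
```

apply_moves(
  moves=[
    [[-0.001,-0.001,0.02],0],
    [[0,0,0.035],0],
    [[0,0,0.035],0],
    [[0,0,0.03],0],
    [[0,0,0.012],0],
  ],
)

```text
time_s: 28.88
tcp_pos: [0.646, 0.0841, 0.1012]
ee_rot: [[-0.188, -0.982, -0.008], [-0.982, 0.188, -0.002], [0.003, 0.008, -1.0]]
wrist_force: [-0.9, -0.4, -3.4]
gripper_width: 0.445
gripper_force: 30.0
```

apply_moves(
  moves=[
    [[0,0,0.004],0],
    [[0,0,0],0],
    [[0,0,0],0],
    [[0,0,0],0],
    [[0,0,0],0],
  ],
)

```text
time_s: 29.3
tcp_pos: [0.6504, 0.0854, 0.1044]
ee_rot: [[-0.186, -0.982, 0.004], [-0.983, 0.186, 0.001], [-0.002, -0.004, -1.0]]
wrist_force: [-0.6, 0.7, -1.7]
gripper_width: 0.444
gripper_force: 30.0
```

apply_moves(
  moves=[
    [[0,0,0],0],
    [[0,0,0],0],
    [[0,0,0],0],
  ],
)

```text
time_s: 29.55
tcp_pos: [0.6493, 0.0851, 0.1026]
ee_rot: [[-0.186, -0.982, 0.001], [-0.982, 0.186, 0.0], [-0.0, -0.001, -1.0]]
wrist_force: [0.2, 0.3, -4.0]
gripper_width: 0.446
gripper_force: 30.0
```

Target is 0.096, so lower 6.5 mm, release and lift clear.

apply_moves(
  moves=[
    [[0,0,0.004],0],
    [[0,0,0.0025],0],
    [[0,0,0],0],
    [[0,0,0],0],
    [[0,0,0],0],
  ],
)

```text
time_s: 29.97
tcp_pos: [0.6493, 0.085, 0.0957]
ee_rot: [[-0.186, -0.982, 0.0], [-0.982, 0.186, -0.0], [0.0, -0.0, -1.0]]
wrist_force: [0.0, 0.7, -0.1]
gripper_width: 0.442
gripper_force: 30.0
```

apply_moves(
  moves=[
    [[0,0,0],0],
    [[0,0,0],0],
    [[0,0,0],0],
    [[0,0,0],0],
    [[0,0,0],0],
  ],
  hand=0.08,
)

```text
time_s: 30.38
tcp_pos: [0.6493, 0.085, 0.0956]
ee_rot: [[-0.187, -0.982, 0.0], [-0.982, 0.187, 0.0], [-0.0, -0.0, -1.0]]
wrist_force: [-0.1, 0.7, 0.5]
gripper_width: 0.739
gripper_force: 0.0
```

apply_moves(
  moves=[
    [[0,0,-0.015],0],
    [[0,0,-0.03],0],
    [[0,0,-0.04],0],
    [[0,0,-0.03],0],
    [[0,0,-0.015],0],
  ],
)

```text
time_s: 30.8
tcp_pos: [0.6511, 0.0852, 0.2311]
ee_rot: [[-0.186, -0.983, 0.008], [-0.983, 0.186, 0.001], [-0.003, -0.008, -1.0]]
wrist_force: [1.1, 1.3, 0.6]
gripper_width: 0.914
gripper_force: 0.0
```

apply_moves(
  moves=[
    [[0,0,0],0],
    [[0,0,0],0],
    [[0,0,0],0],
    [[0,0,0],0],
    [[0,0,0],0],
  ],
)

```text
time_s: 31.22
tcp_pos: [0.6486, 0.0849, 0.2238]
ee_rot: [[-0.187, -0.982, -0.003], [-0.982, 0.187, -0.001], [0.001, 0.003, -1.0]]
wrist_force: [0.4, -0.1, 0.3]
gripper_width: 0.917
gripper_force: 0.0
```

Run:
```python
from fit import *
P=[imaging.capture("side"),imaging.capture("scene")]
for n,g in [("copper_tube",(.611,-.176)),("blue_tube",(.6207,-.0865)),("green_tube",(.6405,.0034)),("silver_tube",(.6488,.0853))]:
    for q in P: print(n,g,fit(n,[q],g,.018))
cv2.imwrite("pics/end.png",np.hstack([P[0]["frame"][60:340,160:400],P[1]["frame"][100:380,100:350]]))
```

```text
copper_tube (0.611, -0.176) (array([ 0.6099, -0.1765]), np.float64(10.5), np.float64(0.949), 1)
copper_tube (0.611, -0.176) (array([ 0.6113, -0.1772]), np.float64(12.9), np.float64(0.94), 1)
blue_tube (0.6207, -0.0865) (array([ 0.6216, -0.0853]), np.float64(77.7), np.float64(0.969), 1)
blue_tube (0.6207, -0.0865) (array([ 0.6239, -0.0874]), np.float64(84.7), np.float64(0.939), 1)
green_tube (0.6405, 0.0034) (array([0.6415, 0.0035]), np.float64(1.0), np.float64(0.848), 1)
green_tube (0.6405, 0.0034) (array([0.6423, 0.001 ]), np.float64(6.8), np.float64(0.928), 1)
silver_tube (0.6488, 0.0853) (array([0.6486, 0.0881]), np.float64(0.8), np.float64(0.81), 1)
silver_tube (0.6488, 0.0853) (array([0.6494, 0.0868]), np.float64(88.0), np.float64(0.947), 1)
```

View pics/end.png

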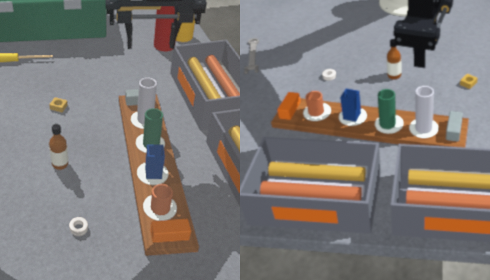

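All four tubes stand in their discs, in order from the orange block, and the bottle is upright at (58,147) in the left crop. Handing in.

```bash
python3 -c "
from station import r
print(r.finish_job())"
```

```text
the job is handed in; nothing more can be done
None
```

I handed the job in at about 31 s, but the hand-in returned no verdict: copper, blue, green and silver stand in order from the orange block, about 3 mm or less from their disc centres by the last camera fits, and the oil bottle is still upright.

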